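# Cover the amplifier module and hold the spring probe on its test pad

### The job

The amplifier module may only be measured with its finned cover on: gently set the loose cover onto the housing rim, seated level all round with its access hole over the test pad, and let go of it. Then draw the spring-tip test probe out of its stand and hold it upright through the access hole, its tip on the round test pad and lightly pressed so that the plunger is about half way in (never to its stop), the probe not leaning on the cover. Finish while still holding the probe like that; leave the snap-off knife and the USB stick where they lie.

Things in the scene. Friction and masses are not known exactly. Their poses are not given: they have to be found in the camera images.
- module: Fixed. Aluminium amplifier housing, open on top, 100 (x) x 76 (y) x 34 high, walls 4 (opening 92 x 68), on a dark steel bench plate 150 x 110 x 8. Origin: on the table under its centre, z up. Inside lies a green board; its parts stay 4 mm below a seated cover. Brass sockets stand out 11 mm: two on the +x end, one on the -y side. The pad's end (-x) faces the robot within 25 degrees.
- rim (a point): Centre of the housing's open top, in the plane of the rim (42 mm above the table). Axes as the module.
- test_pad: Fixed. The plain brass disc, 14 mm across and 2 thick, on the board in the module: the spot to probe. It is 28 mm toward -x and 10 mm toward +y from the housing's centre.
- pad (a point): Centre of the test pad's top face, 17.8 mm above the table, 24 mm below the rim.
- cover: Loose, 120 to 210 g, lies lip down on the table. Plate 100 (x) x 76 (y) x 3, seven cooling fins on top (cover_fins), below it a round-edged lip 89 x 65, 4 high, that enters the housing with 1.5 mm play a side. Origin: centre of the plate's underside, z up: meets rim when seated. Turned half round it drops in too, but the hole misses the pad. Starts hole to the robot within 30 degrees.
- cover_hole (a point): Centre of the cover's round access hole (16 mm across, through the plate), at the plate's top face: 28 mm toward -x and 10 mm toward +y of the cover's centre.
- cover_fins (a point): Middle of the tops of the cover's fin block, which is 54 long (x), 36 across (y) and rises 20 above the plate: grip it across its 36 mm. 17 mm toward +x and 23 mm above the cover's origin.
- probe_stand: Fixed. Grey round foot, 92 mm across, with a bare aluminium tube, 26 mm across outside, that leans 25 degrees: its mouth leans toward the stand's -x (toward the robot within about 20 degrees). Origin: centre of the underside, on the table.
- stand_mouth (a point): Centre of the tube's mouth (bore 16 mm), about 84 mm above the table. The probe sits 26 mm deep in this bore, its nose and plunger in a narrower bore below, so that it has to be drawn 75 mm along its own axis to come free.
- probe: Loose, 70 g, like a thick pen, 144 long in all. Origin: centre of the nose's lower end; +z runs up the handle. Steel nose 7 across to z = 30, a cone to z = 34, then a round black handle 14 across up to z = 130. In the stand it leans 25 to 28 degrees, the cone resting on a step; 70 mm of handle (z = 60 to 130) stand out of the mouth. Grip the handle round z = 88, fingers closing across the lean.
- probe_tip (a point): Lowest point of the probe's brass plunger (4 mm across, round end), which moves in and out: at z = -14 mm in the probe's frame when out, -4 mm when fully in.
- plunger (a joint): How far the spring plunger is pushed into the nose: 0 = out, 0.010 m = at its stop. Spring 600 N/m with 1 N preload: 1 N starts it, 4 N at half stroke, 7 N at the stop.
- box_cutter: Bystander, loose: red snap-off knife, 27 x 123 x 17. Origin: centre of its underside.
- usb_stick: Bystander, loose: USB stick, 56 x 18 x 8. Origin: centre of its underside.

How it is judged:
On the way, in this order (a step that is already met when the one before it is completed fails the run):
1. the cover is seated level on the rim, its hole over the test pad, and let go (horizontal distance between cover_hole and pad below 0.004 m and distance between cover and rim below 0.004 m and z of cover in the frame of rim below 0.0015 m and angle between cover's own z axis and vertical below 0.03 rad and contact force between the fingers and cover below 0.1 N), for 0.3 s.
2. the gripped probe is drawn clear of its stand (height (world z) of probe_tip above 0.07 m and contact force between the fingers and probe above 1 N and contact force between probe and probe_stand below 0.05 N), for 0.2 s.
At the end, for the whole second after the job is handed in: Fingers still hold the probe, still and upright (7 deg), tip within 6 mm of the pad centre and pressing it with the plunger 2 to 8 mm in, under 0.5 N on the cover; the cover is let go, level (1.7 deg), seated within 1.5 mm in height and 4 mm sideways, its hole within 4 mm of over the pad (all of step 1 and value of joint plunger between 0.002 and 0.008 m and contact force between probe and test_pad between 1.2 and 8 N and angle between probe's own z axis and vertical below 0.12 rad and horizontal distance between probe_tip and pad below 0.006 m and contact force between probe and cover below 0.5 N and contact force between the fingers and probe above 2 N and linear speed of probe below 0.02 m/s); the arm keeps its last pose, push and grip.
It fails at once if the plunger is driven to its stop, or the probe pressed on the pad with more than 12 N (value of joint plunger above 0.0096 m or contact force between probe and test_pad above 12 N).
It fails at once if the cover is let go while more than 10 mm above the housing rim (horizontal distance between cover and rim below 0.06 m and z of cover in the frame of rim above 0.01 m and contact force between the fingers and cover below 0.05 N).
It fails at once if the cover is forced onto the module with more than 80 N (contact force between cover and module above 80 N).
It fails at once if the box cutter is moved more than 20 mm (distance of box_cutter from where it was at the start of the episode above 0.02 m).
It fails at once if the usb stick is moved more than 20 mm (distance of usb_stick from where it was at the start of the episode above 0.02 m).
It also fails if it takes over 58 s, if anything falls off the work surface, if the arm or the gripper's body presses on something with over 40 N, if the wrist force passes 120 N, or if a joint passes its speed limit or range.

### The arm

A 6-joint arm with a two-finger parallel gripper is mounted at the origin on a cart in front of the work surface, level with it; the furniture and walls round the work are solid. World frame = base frame: x ahead of the robot, y to its left, z up, the work surface at z = 0. Lengths are in m, angles in rad, forces in N, time in s.
With the tool pointing down it reaches from about 0.35 to 0.975 m from the base axis. Payload 4.9 kg.
Tool frame: the origin (TCP) lies on the centre line of the jaws, within the pads' length; the fingertips stand 8 mm ahead of it and the grasp point (between the pads) lies 11 mm behind it; z points along the fingers, y is the line along which they close (so a half turn about z gives the same grasp; the last joint's range is limited). The gripper opens to 85 mm and grips with 20 to 120 N. Pads are 22 mm wide; open, the fingers measure 114 mm over their backs; the gripper's body (76 mm by 85 mm) begins 54 mm behind the grasp point. The pads swing forward as they close: fully open they stand 13 mm farther back than shut.
Start: joints at [1.035, 0.053, 1.613, -0, 1.476, -0.119], TCP at [0.253, 0.571, 0.239] pointing down, gripper open.
Joint ranges: [-3.01, 3.01], [-1.01, 2.22], [0.06, 2.58], [-1.02, 4.17], [0.09, 2.62], [-3.14, 3.14]. Speed limits (rad/s): [2.57, 2.57, 3.14, 3.14, 3.14, 3.14].

### API

Orientations are given as a unit quaternion [w, x, y, z].
In Python, from bench import get_obs, imaging, ctrl gives the robot as it stands.
- The arm moves only by the shell command python3 -m pendant 'ROWS' [FORCE]. ROWS is JSON, a list of rows, each a list of 7 numbers: the shift along the tool's x, y, z in units of 40 mm (1.0 is 40 mm), then the turn, a rotation vector about the tool's x, y, z in units of 6 degrees (1.0 is 6 degrees), then the opening, from 0 (shut) to 1 (fully open). In form: [[dx, dy, dz, wx, wy, wz, jaw], ...]. A call has 1 to 10 rows; each row is the pose to reach, as a shift and turn from the pose commanded when the call began, along the tool's axes at that moment; what a row does not reach only later rows make up. A row lasts 1/10 s, in which the tool goes at most 50 mm and 8.59 degrees, less where a joint would pass 70% of its speed; a pose out of reach is approached as far as the arm can. A call with a gripper value outside its range is refused whole. The fingers move at their own pace and stop on an object; FORCE is the grip in N (left out, the last holds). Time passes only in rows, so rows that repeat a pose let the fingers close. It gives the time, the measured TCP pose, the force, the opening and the grip force at its end, in the units of the state.
- get_obs(): the state, without advancing time (a new reading comes with each control period).
- imaging.grab_frame(name): name is "scene" or "top" or "wrist"; returns a dict with "pixels" (420x560x3 uint8, red, green, blue), "fovy" (degrees; the focal length in pixels is half the picture's height over the tangent of half this angle, whatever the lens; pixels are square), "cx", "cy" (the principal point, pixels), "extrinsics" (4x4, takes a point from world to camera coordinates); the wrist camera has in their place "tool_from_camera" (4x4, takes a point from camera to tool coordinates, whose origin is the TCP and whose axes are the flange's). Camera axes: x right, y down, z forward; pixel columns grow to the right and rows downward; lengths in m; the calibration is good to about 2 mm. A picture is of the moment at which its call begins: read the wrist's pose just before it. There is no depth.
- ctrl.sign_off(): hands the job in; it is judged then, once.
The state is a dict: "time_s": time; "joint_positions": joint angles; "qvel": joint speeds; "joint_efforts": joint torques, N m; "position": TCP position; "tool_rot": TCP orientation; "force": force on the tool from outside, world axes, zero at the start; "moment": the same for the moment, N m; "grip_width": opening from 0.0 (shut) to 1.0 (fully open); "grasp_force": force on a finger pad.
Only numpy, scipy, OpenCV 4.12 (cv2) and the standard library are available. Lean on these libraries where they do the work, as an engineer would, in place of code of your own. Each camera call takes 0.05 s, during which the arm holds its last target. There are 200 camera calls.

## Working session

There is one attempt and no reset: what is moved stays moved. The work goes in short steps, Python scripts to look and compute and a shell command to move; the robot and the scene stay as the last step left them, time stands still between calls to the robot, and variables do not carry over. Pictures are saved under pics/ and viewed, at most 10 in all, crops included, and the job is handed in when it is done.

```bash
ls; mkdir -p pics; python3 - <<'E'
from bench import get_obs, imaging, ctrl
import cv2,numpy as np
o=get_obs();print(o)
for n in("scene","top"):
    f=imaging.grab_frame(n);cv2.imwrite(f"pics/{n}0.png",f["pixels"][:,:,::-1])
    np.savez(f"{n}0.npz",**f)
    print(n,f["fovy"],f["cx"],f["cy"],np.round(f["extrinsics"],4).tolist(), [k for k in f])
E
```

```text
pics
{'time_s': 0.0, 'joint_positions': array([ 1.03495523e+00,  5.33542616e-02,  1.61429649e+00,  3.36549983e-05,
        1.47596000e+00, -1.19015560e-01]), 'qvel': array([ 7.85664893e-04,  3.21662056e-04, -8.59725859e-05,  4.20022008e-04,
        1.87288451e-04,  4.81113685e-04]), 'joint_efforts': array([ 1.17806318e-03, -3.93681693e+01, -3.70181715e+01,  2.27223637e-05,
        6.91837791e-03,  3.28148303e-06]), 'position': array([0.25273113, 0.57097064, 0.2380631 ]), 'tool_rot': array([-3.40379961e-04,  2.06908748e-01,  9.78359725e-01, -9.50054650e-04]), 'force': array([ 0.68428478,  0.0561065 , -0.33256022]), 'moment': array([-0.00228531, -0.0040381 ,  0.05382036]), 'grasp_force': 0.0, 'grip_width': 0.9965622310763113}
scene 54.562260400162536 274.2432113001556 209.9038641575043 [[0.6201, -0.7844, -0.0112, -0.1932], [-0.5904, -0.4571, -0.6652, 0.4522], [0.5167, 0.4191, -0.7466, 0.5491], [0.0, 0.0, 0.0, 1.0]] ['pixels', 'fovy', 'cx', 'cy', 'extrinsics']
top 42.975796583009036 278.6741489722993 208.450598926455 [[0.0225, -0.9997, 0.0126, 0.1573], [-0.9943, -0.0237, -0.1036, 0.5359], [0.1039, -0.0102, -0.9945, 1.2091], [0.0, 0.0, 0.0, 1.0]] ['pixels', 'fovy', 'cx', 'cy', 'extrinsics']
```

View pics/scene0.png

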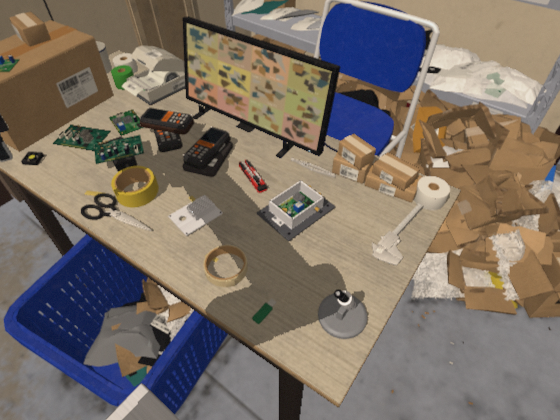

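View pics/top0.png

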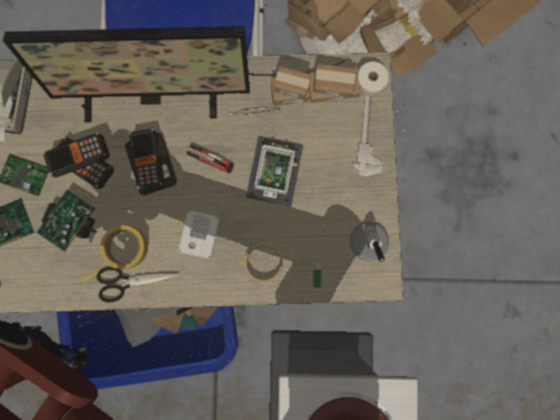

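The scene view shows the module (≈297,205), the cover (≈195,213) and the probe stand (≈343,310). In the top view the module is at (275,170), the cover at (199,234), the stand at (370,242) with the probe top at about (377,250), the knife at (210,158) and the USB stick at (317,277).

```bash
cat > h.py <<'E'
import numpy as np, cv2
from bench import get_obs, imaging
from scipy.spatial.transform import Rotation as R
def rot(q): return R.from_quat(np.array(q)[[1,2,3,0]])
def tool():
    o=get_obs(); T=np.eye(4); T[:3,:3]=rot(o["tool_rot"]).as_matrix(); T[:3,3]=o["position"]; return T
def grab(n,save=None):
    T=tool(); f=imaging.grab_frame(n)
    W=T@f["tool_from_camera"] if n=="wrist" else np.linalg.inv(f["extrinsics"])
    h,w=f["pixels"].shape[:2]
    d=dict(px=f["pixels"],W=W,f=h/2/np.tan(np.radians(f["fovy"])/2),c=np.array([f["cx"],f["cy"]]))
    if save: cv2.imwrite(f"pics/{save}.png",f["pixels"][:,:,::-1]); np.savez(save,**d)
    return d
def plane(d,uv,z):
    uv=np.atleast_2d(uv).astype(float); r=np.c_[(uv-d["c"])/d["f"],np.ones(len(uv))]@d["W"][:3,:3].T
    o=d["W"][:3,3]; return o+r*((z-o[2])/r[:,2])[:,None]
def proj(d,P):
    P=np.atleast_2d(P); q=(P-d["W"][:3,3])@d["W"][:3,:3]; return q[:,:2]/q[:,2:]*d["f"]+d["c"]
def tri(views):  # [(d,uv)...]
    A=np.zeros((3,3));b=np.zeros(3)
    for d,uv in views:
        p=plane(d,uv,0)[0]; o=d["W"][:3,3]; u=(p-o)/np.linalg.norm(p-o); M=np.eye(3)-np.outer(u,u); A+=M;b+=M@o
    return np.linalg.solve(A,b)
def rows(target,Rt=None):
    "shift/turn in row units from present measured pose to target TCP"
    T=tool(); s=T[:3,:3].T@(np.array(target)-T[:3,3])/.04
    w=(R.from_matrix(T[:3,:3]).inv()*Rt).as_rotvec() if Rt is not None else np.zeros(3)
    return np.round(s,3),np.round(np.degrees(w)/6,3)
def down(yaw): # tool down, tool y axis (closing) at world heading yaw
    y=np.array([np.cos(yaw),np.sin(yaw),0]); z=np.array([0,0,-1.]); return R.from_matrix(np.c_[np.cross(y,z),y,z])
E
python3 - <<'E'
from h import *
d=grab("top","t1"); s=grab("scene","s1")
for n,uv,z in(("cover",(199,234),.005),("module",(275,170),.04),("standfoot",(369,242),.01),("probetop",(376,252),.15),("usb",(317,277),.005),("knife",(210,158),.01)):
    print(n,plane(d,uv,z)[0].round(3))
from bench import imaging
f=imaging.grab_frame("wrist");print(f["fovy"],f["tool_from_camera"].round(3).tolist(),f["cx"],f["cy"])
a=cv2.resize(d["px"][195:275,160:240],(400,400),interpolation=2);b=cv2.resize(d["px"][130:210,235:315],(400,400),interpolation=2)
cv2.imwrite("pics/c1.png",np.hstack([a,b])[:,:,::-1])
E
```

```text
cover [0.47  0.355 0.005]
module [0.62 0.18 0.04]
standfoot [ 0.46  -0.043  0.01 ]
probetop [ 0.433 -0.033  0.15 ]
usb [0.376 0.077 0.005]
knife [0.65  0.335 0.01 ]
64.59325442377778 [[0.001, -0.964, -0.265, 0.067], [1.0, 0.001, 0.001, -0.0], [-0.001, -0.265, 0.964, -0.135], [0.0, 0.0, 0.0, 1.0]] 275.2564703550951 208.26942862745284
```

View pics/c1.png

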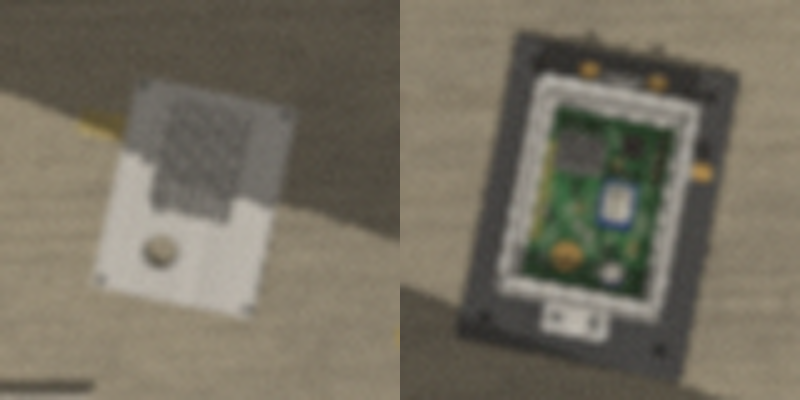

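Left (cover): corners at crop (135,80),(295,108),(250,315),(95,287), hole (160,250), hole towards the robot. Right (module): housing corners (545,75),(700,105),(660,320),(500,290), and brass pad at (567,255).

```bash
python3 - <<'E'
from h import *
d=dict(np.load("t1.npz"))
def q(c,x0,z,lab,hole,hz):
    P=plane(d,np.array(c)/5.+x0-.4,z); C=P.mean(0); v=(P[0]+P[1]-P[2]-P[3]); w=P[0]+P[3]-P[1]-P[2]
    print(lab,C.round(4),"len",np.linalg.norm(v)/2,np.linalg.norm(w)/2,"yaw",np.degrees([np.arctan2(v[1],v[0]),np.arctan2(-w[0],w[1])]).round(1))
    H=plane(d,np.array(hole)/5.+x0-.4,hz)[0]; print(" hole",H.round(4)); return C
C=q([(135,80),(295,108),(250,315),(95,287)],(160,195),.007,"cover",(160,250),.007)
M=q([(145,75),(300,105),(260,320),(100,290)],(235,130),.042,"module",(167,255),.0178)
print(rows([.45,.355,.22],down(np.radians(78))))
E
```

```text
cover [0.4696 0.3559 0.007 ] len 0.09857330283837966 0.07487465652438324 yaw [-9.4 -8.7]
 hole [0.4446 0.3707 0.007 ]
module [0.6217 0.1807 0.042 ] len 0.1023875536419999 0.07395091660841635 yaw [-9.7 -9.5]
 hole [0.5981 0.1961 0.0178]
(array([-6.695, -2.948,  0.47 ]), array([-0.009, -0.002, -1.98 ]))
```

```bash
python3 -m pendant '[[-1.1,-0.5,0.1,0,0,-0.4,1],[-2.2,-1,0.2,0,0,-0.8,1],[-3.4,-1.5,0.25,0,0,-1.2,1],[-4.5,-2,0.3,0,0,-1.6,1],[-5.6,-2.5,0.4,0,0,-1.9,1],[-6.7,-2.95,0.47,0,0,-1.98,1],[-6.7,-2.95,0.47,0,0,-1.98,1],[-6.7,-2.95,0.47,0,0,-1.98,1]]' 40; python3 - <<'E'
from h import *
print(get_obs()["time_s"],tool().round(4).tolist())
d=grab("wrist","w1")
print(proj(d,[.4696,.3559,.007]))
E
```

```text
time_s: 1.05
position: [0.4508, 0.3543, 0.2203]
tool_rot: [-0.0, 0.106, 0.994, 0.0]
force: [-0.6, 0.8, -0.1]
grip_width: 0.993
grasp_force: 0.0
1.05 [[-0.9776, 0.2103, -0.0007, 0.4508], [0.2103, 0.9776, 0.0002, 0.3543], [0.0008, 0.0, -1.0, 0.2203], [0.0, 0.0, 0.0, 1.0]]
[[280.24320254 199.06930486]]
```

View pics/w1.png

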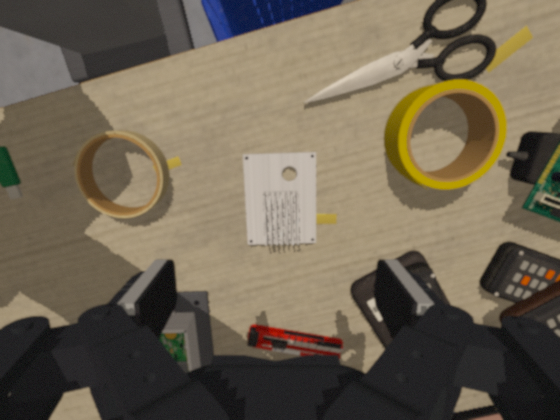

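The wrist view shows the cover with corners (244,153),(316,152),(316,244),(247,246) and its hole at (289,174). The knife (295,341) and the module's edge show at the bottom. I'll refine the cover position with a mask.

```bash
python3 - <<'E'
from h import *
d=dict(np.load("w1.npz")); im=d["px"]; hsv=cv2.cvtColor(im,cv2.COLOR_RGB2HSV)
x0,y0,x1,y1=230,140,330,262
sub=hsv[y0:y1,x0:x1]; g=im[y0:y1,x0:x1].mean(2)
print(sub[40,20],sub[5,5],sub[60,95]); 
m=((sub[...,1]<40)&(g>110)).astype(np.uint8)
m=cv2.morphologyEx(m,cv2.MORPH_CLOSE,np.ones((3,3)));
cs,h=cv2.findContours(m,cv2.RETR_CCOMP,cv2.CHAIN_APPROX_NONE)
i=max(range(len(cs)),key=lambda k:cv2.contourArea(cs[k])); c=cs[i][:,0]+[x0,y0]
# straight edges: left, right, top
def fit(sel):
    vx,vy,x,y=cv2.fitLine(sel.astype(np.float32),cv2.DIST_HUBER,0,.01,.01).ravel(); return np.array([x,y]),np.array([vx,vy])
P=plane(d,c,.007)[:,:2]
cov=np.array([.4696,.3559]);a=np.radians(-9.2);Rm=np.array([[np.cos(a),-np.sin(a)],[np.sin(a),np.cos(a)]])
L=(P-cov)@Rm
for nm,s in(("+y",(L[:,1]>.03)&(abs(L[:,0])<.04)),("-y",(L[:,1]<-.03)&(abs(L[:,0])<.04)),("-x",(L[:,0]<-.044)&(abs(L[:,1])<.03)),("+x",(L[:,0]>.044)&(abs(L[:,1])>.022)&(abs(L[:,1])<.033))):
    if s.sum()<5: print(nm,"none");continue
    p,v=fit(L[s]); print(nm,p.round(4),np.degrees(np.arctan2(v[1],v[0])).round(2),s.sum())
for k in range(len(cs)):
    if h[0][k][3]>=0 and 40<cv2.contourArea(cs[k])<600:
        e=cs[k][:,0].mean(0)+[x0,y0]; H=plane(d,e,.007)[0]; print("hole",e,H.round(4),((H[:2]-cov)@Rm).round(4))
E
```

```text
[ 14  27 196] [ 18  64 167] [ 18  67 168]
+y [0.0017 0.0374] -1.08 72
-y [ 0.0056 -0.0376] -1.35 72
-x [-0.0489 -0.0022] 88.59 57
+x [0.0502 0.0005] 88.6 19
hole [288.8        173.37777778] [0.4442 0.3705 0.007 ] [-0.0274  0.0103]
```

```bash
python3 - <<'E'
from h import *
print(rows([.487,.3526,.10],down(np.radians(79.55))),rows([.487,.3526,.014],down(np.radians(79.55))))
E
```

```text
(array([-0.916,  0.129,  3.01 ]), array([ 0.002, -0.005, -0.265])) (array([-0.917,  0.129,  5.16 ]), array([ 0.002, -0.005, -0.265]))
```

```bash
python3 -m pendant '[[-0.5,0.06,1,0,0,-0.15,1],[-0.92,0.13,2,0,0,-0.27,1],[-0.92,0.13,3,0,0,-0.27,1],[-0.92,0.13,3.8,0,0,-0.27,1],[-0.92,0.13,4.5,0,0,-0.27,1],[-0.92,0.13,4.9,0,0,-0.27,1],[-0.92,0.13,5.15,0,0,-0.27,0.9],[-0.92,0.13,5.15,0,0,-0.27,0.7],[-0.92,0.13,5.15,0,0,-0.27,0.6],[-0.92,0.13,5.15,0,0,-0.27,0.5]]' 40
```

```text
time_s: 2.1
position: [0.4886, 0.3534, 0.0165]
tool_rot: [0.001, 0.09, 0.996, 0.001]
force: [-0.5, 0.0, -0.2]
grip_width: 0.503
grasp_force: 0.0
```

```bash
python3 -m pendant '[[0,0,0,0,0,0,0.4],[0,0,0,0,0,0,0.2],[0,0,0,0,0,0,0.1],[0,0,0,0,0,0,0.1]]' 40; python3 - <<'E'
from h import *
grab("wrist","w2")
E
```

```text
time_s: 2.5
position: [0.4887, 0.3532, 0.0165]
tool_rot: [0.001, 0.091, 0.996, 0.001]
force: [-0.2, -0.3, 6.3]
grip_width: 0.409
grasp_force: 40.9
```

View pics/w2.png

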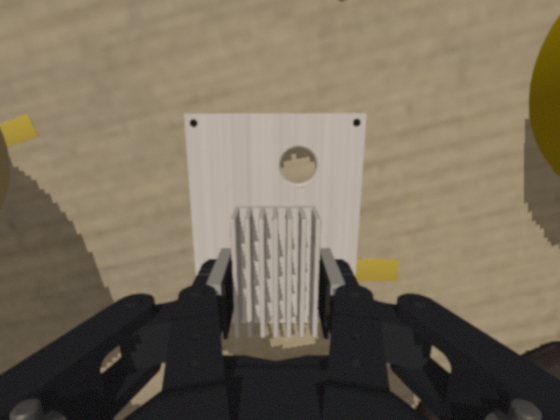

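The fins are held between the pads. The cover's front corners are at (186,114) and (366,114), and the hole is at (298,165). Next I compute the cover's pose in the hand and lift.

```bash
cat > incov.py <<'E'
from h import *
def meas(name,zplate,save):
    d=grab("wrist",save) if save else dict(np.load(name))
    return d
d=dict(np.load("w2.npz")); T=tool()
P=plane(d,[(298,165),(186,114),(366,114)],.007)
print(P.round(4)); v=P[2]-P[1]; print("width",np.linalg.norm(v),"yaw",np.degrees(np.arctan2(-v[0],v[1])))
print("hole in tool",((P[0]-T[:3,3])@T[:3,:3]).round(4)); a=T[:3,1]; print("tool y heading-90",np.degrees(np.arctan2(a[1],a[0]))-90)
E
python3 incov.py
python3 -m pendant '[[0,0,-0.2,0,0,0,0.1],[0,0,-0.7,0,0,0,0.1],[0,0,-1.5,0,0,0,0.1],[0,0,-2.3,0,0,0,0.1],[0,0,-3.2,0,0,0,0.1],[0,0,-3.5,0,0,0,0.1],[0,0,-3.5,0,0,0,0.1],[0,0,-3.5,0,0,0,0.1]]'
python3 - <<'E'
from h import *
print(get_obs()["joint_positions"],tool().round(4).tolist());print(rows([.59,.20,.20]))
E
```

```text
[[0.4443 0.3713 0.007 ]
 [0.4148 0.3288 0.007 ]
 [0.4283 0.4027 0.007 ]]
width 0.07511153265359748 yaw -10.337925295300035
hole in tool [0.0469 0.0097 0.0095]
tool y heading-90 -10.383765768066525
time_s: 3.35
position: [0.4865, 0.352, 0.1527]
tool_rot: [-0.001, 0.091, 0.996, -0.001]
force: [0.2, -0.2, -1.6]
grip_width: 0.407
grasp_force: 40.2
[ 5.02444926e-01  6.44320060e-02  1.74872655e+00  1.04819957e-05
  1.33087910e+00 -8.87097304e-01] [[-0.9836, 0.1803, -0.0021, 0.4865], [0.1803, 0.9836, -0.0012, 0.352], [0.0019, -0.0015, -1.0, 0.1527], [0.0, 0.0, 0.0, 1.0]]
(array([-3.227, -3.273, -1.183]), array([0., 0., 0.]))
```

```bash
python3 -m pendant '[[-0.8,0.1,-0.4,0,0,0,0.1],[-1.7,0.1,-0.8,0,0,0,0.1],[-2.6,0.1,-1.1,0,0,0,0.1],[-2.8,0.1,-1.2,0,0,0,0.1],[-2.8,0.1,-1.2,0,0,0,0.1],[-2.8,0.1,-1.2,0,0,0,0.1]]'
python3 - <<'E'
from h import *
print(tool().round(4).tolist());d=grab("wrist","w3")
print(proj(d,[[.6217,.1807,.042],[.598,.196,.0178]]))
E
```

```text
time_s: 3.95
position: [0.5965, 0.336, 0.1996]
tool_rot: [-0.002, 0.09, 0.996, -0.001]
force: [0.5, 0.2, -1.8]
grip_width: 0.408
grasp_force: 40.3
[[-0.9837, 0.18, -0.0046, 0.5965], [0.18, 0.9837, -0.0015, 0.336], [0.0042, -0.0023, -1.0, 0.1996], [0.0, 0.0, 0.0, 1.0]]
[[118.53832267 249.10070404]
 [137.29352265 215.40806874]]
```

View pics/w3.png

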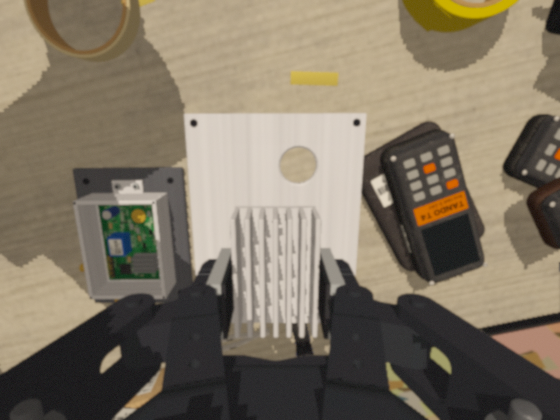

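The cover sits unchanged in the hand. The module is at left, with the rim's outer corners near (78,194),(173,191),(90,298) and the pad at (139,216), within 2 px of the prediction.

```bash
python3 - <<'E'
from h import *
d=dict(np.load("w3.npz")); im=d["px"]; hsv=cv2.cvtColor(im,cv2.COLOR_RGB2HSV)
x0,y0,x1,y1=122,200,156,232
s=hsv[y0:y1,x0:x1]; m=((s[...,0]>12)&(s[...,0]<30)&(s[...,1]>110)).astype(np.uint8)
n,l,st,ce=cv2.connectedComponentsWithStats(m); k=1+st[1:,4].argmax(); uv=ce[k]+[x0,y0]
print(st[k],uv,"pad",plane(d,uv,.0178).round(4))
c=cv2.resize(im[160:310,65:195],None,fx=4,fy=4,interpolation=2); cv2.imwrite("pics/w3c.png",c[:,:,::-1])
E
```

```text
[  9   9  15  14 168] [138.13095238 215.69047619] pad [[0.5984 0.1967 0.0178]]
```

View pics/w3c.png

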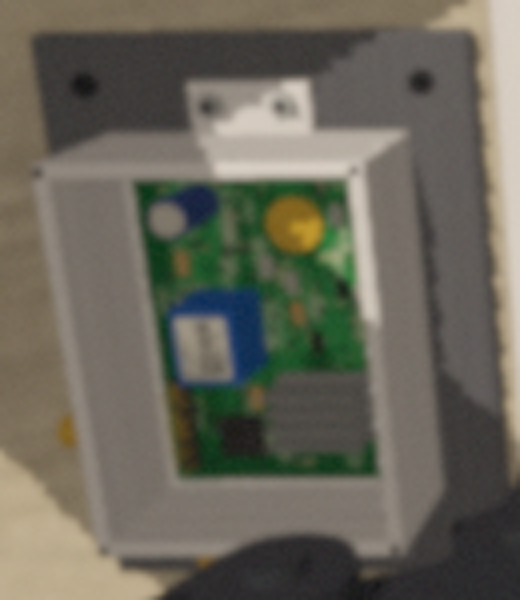

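The crop shows the rim's outer corners at about (35,170), (364,164), (104,554) and (402,552), with the pad at (294,224).

```bash
python3 - <<'E'
from h import *
d=dict(np.load("w3.npz"))
c=np.array([(35,170),(364,164),(402,552),(104,554)])/4+[65,160]-.4
P=plane(d,c,.042)[:,:2]; print(P.round(4))
v=P[2]+P[3]-P[0]-P[1]; w=P[1]+P[2]-P[0]-P[3]; print("len",np.linalg.norm(v)/2,np.linalg.norm(w)/2)
y=np.degrees([np.arctan2(v[1],v[0]),np.arctan2(-w[0],w[1])]);print("yaw",y)
C=P.mean(0)
for a in (-9.5,-10,-10.5):
    q=np.radians(a); Q=np.array([[np.cos(q),-np.sin(q)],[np.sin(q),np.cos(q)]]); print(a,"centre",C,"from pad",[.5984,.1967]-Q@[-.028,.010],"pad local",Q.T@([.5984,.1967]-C))
E
```

```text
[[0.5704 0.154 ]
 [0.5824 0.228 ]
 [0.6791 0.2105]
 [0.6665 0.1381]]
len 0.09789135923696414 0.07419821614651642
yaw [-9.83319419 -9.5332967 ]
-9.5 centre [0.62458387 0.18262826] from pad [0.62436552 0.18221581] pad local [-0.02814728  0.00955717]
-10 centre [0.62458387 0.18262826] from pad [0.62423814 0.18198977] pad local [-0.02822961  0.00931118]
-10.5 centre [0.62458387 0.18262826] from pad [0.62410878 0.18176486] pad local [-0.02830979  0.00906448]
```

```bash
python3 - <<'E'
from h import *
yaw=np.radians(80.2)
for z in(.15,.085): print(rows([.643,.1794,z],down(yaw)))
E
```

```text
(array([-1.857, -3.645,  1.248]), array([-0.02 , -0.037, -0.091]))
(array([-1.864, -3.641,  2.873]), array([-0.02 , -0.037, -0.091]))
```

```bash
python3 -m pendant '[[-0.5,-0.9,0,0,0,-0.03,0.1],[-0.9,-1.8,0,0,0,-0.06,0.1],[-1.4,-2.7,0.2,0,0,-0.09,0.1],[-1.86,-3.64,0.6,-0.02,-0.04,-0.09,0.1],[-1.86,-3.64,1.2,-0.02,-0.04,-0.09,0.1],[-1.86,-3.64,2.0,-0.02,-0.04,-0.09,0.1],[-1.86,-3.64,2.6,-0.02,-0.04,-0.09,0.1],[-1.86,-3.64,2.87,-0.02,-0.04,-0.09,0.1],[-1.86,-3.64,2.87,-0.02,-0.04,-0.09,0.1],[-1.86,-3.64,2.87,-0.02,-0.04,-0.09,0.1]]'
python3 - <<'E'
from h import *
T=tool();print(T.round(4).tolist());d=grab("wrist","w4")
C=np.array([.6244,.1823]);q=np.radians(-9.8);Q=np.array([[np.cos(q),-np.sin(q)],[np.sin(q),np.cos(q)]])
K=lambda L,z:np.r_[C+Q@L,z]
print(proj(d,[K([-.028,.01],.0178),K([-.05,.038],.042),K([-.05,-.038],.042),K([-.075,.055],.008),K([-.075,-.055],.008)]).round(1))
c=cv2.resize(d["px"][60:240,170:390],None,fx=3.3,fy=3.3,interpolation=2); cv2.imwrite("pics/w4c.png",c[:,:,::-1])
print("now",rows([.643,.1794,.0545],down(np.radians(80.2))))
E
```

```text
time_s: 5.0
position: [0.6453, 0.1802, 0.0886]
tool_rot: [0.003, 0.085, 0.996, 0.001]
force: [-0.3, 1.2, -0.7]
grip_width: 0.409
grasp_force: 40.4
[[-0.9854, 0.1702, 0.0055, 0.6453], [0.1702, 0.9854, 0.0016, 0.1802], [-0.0051, 0.0025, -1.0, 0.0886], [0.0, 0.0, 0.0, 1.0]]
[[289.  147.2]
 [345.1 108.9]
 [199.5 108.7]
 [364.1  66.5]
 [180.8  66.2]]
now (array([ 0.076, -0.036,  0.875]), array([ 0.029,  0.065, -0.001]))
```

View pics/w4c.png

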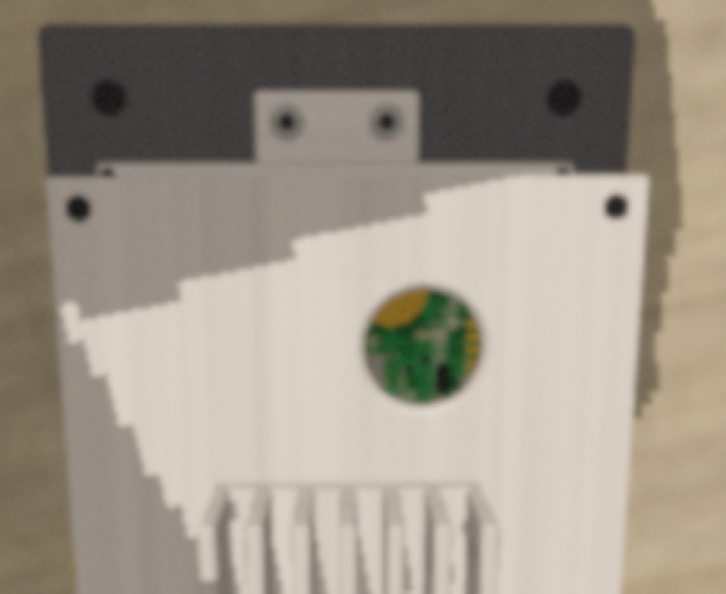

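Through the hole the pad appears at (400,305) in the crop, as parallax predicts. The rim corners at (97,163) and (575,163) match my model to under 1 px. So I correct by 2–3 mm and go on.

```bash
python3 -m pendant '[[0.06,-0.03,0.2,0.03,0.06,0,0.1],[0.06,-0.03,0.4,0.03,0.06,0,0.1],[0.06,-0.03,0.4,0.03,0.06,0,0.1],[0.06,-0.03,0.4,0.03,0.06,0,0.1]]'
cat > st.py <<'E'
from h import *
import sys
T=tool();print(T[:3,3].round(4),"tilt",(T[:2,2]*57.3).round(2));
print(rows([float(v) for v in sys.argv[1:4]],down(np.radians(float(sys.argv[4])))) if len(sys.argv)>4 else "")
E
python3 st.py .643 .1794 .0545 80.2
```

```text
time_s: 5.45
position: [0.6424, 0.1788, 0.0712]
tool_rot: [-0.002, 0.086, 0.996, -0.001]
force: [0.6, -0.6, -1.1]
grip_width: 0.408
grasp_force: 40.4
[0.6424 0.1788 0.0712] tilt [-0.18 -0.05]
(array([-0.014,  0.018,  0.416]), array([-0.013, -0.028, -0.007]))
```

```bash
python3 -m pendant '[[-0.01,0.015,0.1,0,-0.02,0,0.1],[-0.01,0.015,0.2,0,-0.02,0,0.1],[-0.01,0.015,0.27,0,-0.02,0,0.1],[-0.01,0.015,0.32,0,-0.02,0,0.1],[-0.01,0.015,0.35,0,-0.02,0,0.1],[-0.01,0.015,0.35,0,-0.02,0,0.1]]'; python3 st.py .643 .1794 .0545 80.2;python3 st.py .643 .1794 .0545 80.2
```

```text
time_s: 6.05
position: [0.643, 0.1794, 0.0574]
tool_rot: [-0.0, 0.086, 0.996, -0.001]
force: [-0.3, -0.2, -1.2]
grip_width: 0.412
grasp_force: 40.4
[0.643  0.1794 0.0574] tilt [-0.03 -0.07]
(array([0.001, 0.001, 0.073]), array([-0.012, -0.004, -0.007]))
[0.643  0.1794 0.0574] tilt [-0.03 -0.07]
(array([0.001, 0.001, 0.073]), array([-0.012, -0.004, -0.007]))
```

No contact so far and it is well aligned. Lowering the last 3 mm.

```bash
python3 -m pendant '[[0,0,0.03,0,0,0,0.1],[0,0,0.05,0,0,0,0.1],[0,0,0.07,0,0,0,0.1],[0,0,0.09,0,0,0,0.1],[0,0,0.09,0,0,0,0.1]]'; python3 st.py .643 .1794 .0545 80.2
```

```text
time_s: 6.55
position: [0.6432, 0.1794, 0.0546]
tool_rot: [-0.0, 0.086, 0.996, -0.001]
force: [-1.6, -0.1, 3.5]
grip_width: 0.412
grasp_force: 40.9
[0.6432 0.1794 0.0546] tilt [-0.01 -0.06]
(array([ 0.006, -0.001,  0.003]), array([-0.01 ,  0.   , -0.006]))
```

```bash
python3 -m pendant '[[0,0,0.02,0,0,0,0.1],[0,0,0.02,0,0,0,0.1],[0,0,0.02,0,0,0,0.5],[0,0,0.02,0,0,0,0.55],[0,0,-0.1,0,0,0,0.6],[0,0,-0.6,0,0,0,0.7],[0,0,-1.4,0,0,0,0.8],[0,0,-2,0,0,0,1],[0,0,-2.4,0,0,0,1],[0,0,-2.4,0,0,0,1]]'
python3 - <<'E'
from h import *
print(tool()[:3,3]);d=grab("wrist","w5")
C=np.array([.6244,.1823]);q=np.radians(-9.8);Q=np.array([[np.cos(q),-np.sin(q)],[np.sin(q),np.cos(q)]])
K=lambda L,z:np.r_[C+Q@L,z]
print(proj(d,[K([-.028,.01],.045),K([-.05,.038],.045),K([-.05,-.038],.045),K([.05,.038],.045),K([.05,-.038],.045),K([-.028,.01],.0178)]).round(1))
c=cv2.resize(d["px"][60:260,150:400],None,fx=3,fy=3,interpolation=2); cv2.imwrite("pics/w5c.png",c[:,:,::-1])
E
```

```text
time_s: 7.55
position: [0.645, 0.1799, 0.1536]
tool_rot: [0.003, 0.086, 0.996, 0.0]
force: [-0.4, -0.1, 0.0]
grip_width: 0.998
grasp_force: 0.0
[0.64502385 0.17985671 0.15360297]
[[287.5 142.5]
 [327.7 110.7]
 [219.4 110.7]
 [322.2 243.7]
 [225.2 243.8]
 [286.2 139.8]]
```

View pics/w5c.png

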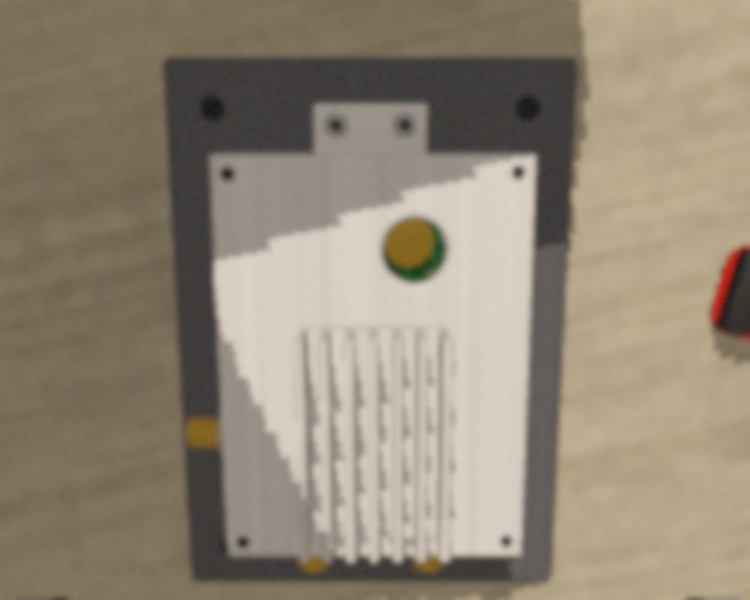

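The cover is seated squarely. Its corners are at (208,154) and (537,154), and its hole at (414,249) shows the pad concentric within parallax. On to the probe.

```bash
python3 st.py .43 -.035 .29 80
```

```text
[0.6439 0.1796 0.1513] tilt [ 0.13 -0.04]
(array([ 4.344, -6.202, -3.477]), array([-0.002,  0.022,  0.027]))
```

```bash
python3 -m pendant '[[0.2,-0.3,-1,0,0,0,1],[0.7,-1,-1.8,0,0,0,1],[1.3,-1.9,-2.4,0,0,0,1],[2,-2.8,-2.9,0,0,0,1],[2.6,-3.7,-3.2,0,0,0,1],[3.2,-4.6,-3.4,0,0,0,1],[3.8,-5.4,-3.5,0,0,0,1],[4.35,-6.2,-3.5,0,0,0,1],[4.35,-6.2,-3.5,0,0,0,1],[4.35,-6.2,-3.5,0,0,0,1]]'
python3 - <<'E'
from h import *
print(tool().round(4).tolist());d=grab("wrist","w6")
t=grab("top","t6");s=grab("scene","s6")
x,y=340,210; a=cv2.resize(t["px"][210:280,335:405],(350,350),interpolation=2)
b=cv2.resize(s["px"][275:345,305:375],(350,350),interpolation=2)
w=cv2.resize(d["px"],(467,350),interpolation=3)
cv2.imwrite("pics/tsc.png",np.hstack([a,b])[:,:,::-1])
E
```

```text
time_s: 8.6
position: [0.4288, -0.0352, 0.2888]
tool_rot: [-0.001, 0.087, 0.996, -0.0]
force: [0.6, 0.4, 0.4]
grip_width: 0.996
grasp_force: 0.0
[[-0.985, 0.1725, -0.0019, 0.4288], [0.1725, 0.985, -0.0001, -0.0352], [0.0018, -0.0005, -1.0, 0.2888], [0.0, 0.0, 0.0, 1.0]]
```

View pics/w6.png

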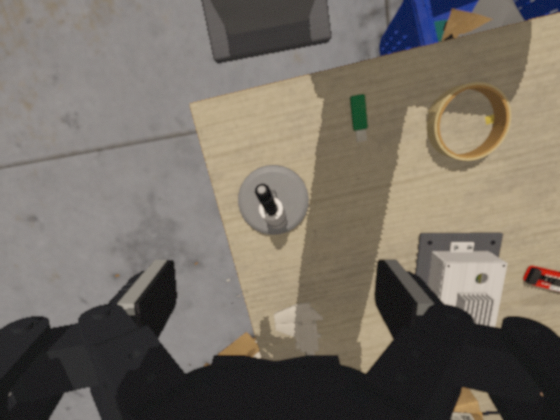

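The wrist view shows the stand foot centred near (273,200), the black probe from its end cap (264,190) down to the mouth (270,208), and the USB stick at (359,112). From here I work numerically with dark masks and axis planes across views.

```bash
cat > ax.py <<'E'
from h import *
def dark(d,box,th):
    x0,y0,x1,y1=box; g=d["px"][y0:y1,x0:x1].max(2); m=(g<th).astype(np.uint8)
    n,l,st,ce=cv2.connectedComponentsWithStats(m); k=1+st[1:,4].argmax()
    ys,xs=np.where(l==k); p=np.c_[xs+x0,ys+y0].astype(np.float32); return p
def line(d,p):
    vx,vy,x,y=cv2.fitLine(p,cv2.DIST_L2,0,.01,.01).ravel(); c=np.array([x,y]);v=np.array([vx,vy])
    t=(p-c)@v; return c,v,t.min(),t.max(),np.abs((p-c)@[-vy,vx]).max()
def normal(d,c,v):
    r=lambda u:d["W"][:3,:3]@np.r_[(u-d["c"])/d["f"],1]
    n=np.cross(r(c-10*v),r(c+10*v)); return n/np.linalg.norm(n),d["W"][:3,3]
E
python3 - <<'E'
from ax import *
N=[]
for n,box in(("w6",(240,165,310,240)),("t6",(345,215,400,275)),("s6",(320,275,372,335))):
    d=dict(np.load(n+".npz"))
    for th in(45,60,75):
        p=dark(d,box,th); c,v,a,b,w=line(d,p); e=np.array([c+a*v,c+b*v]).round(1).tolist(); print(n,th,len(p),p.min(0),p.max(0),e,w.round(1))
    g=d["px"][box[1]:box[3]:3,box[0]:box[2]:3].max(2)
    if n=="s6": print(g)
E
```

```text
w6 45 228 [257. 189.] [275. 214.] [[262.3999938964844, 191.10000610351562], [272.5, 213.3000030517578]] 6.1
w6 60 266 [256. 186.] [275. 214.] [[261.1000061035156, 188.1999969482422], [272.70001220703125, 213.6999969482422]] 6.6
w6 75 304 [255. 185.] [276. 215.] [[260.29998779296875, 186.6999969482422], [273.1000061035156, 214.0]] 7.1
t6 45 651 [357. 216.] [399. 258.] [[359.70001220703125, 254.10000610351562], [406.20001220703125, 229.5]] 16.7
t6 60 1020 [357. 215.] [399. 274.] [[371.5, 268.5], [399.5, 215.3000030517578]] 25.3
t6 75 1157 [356. 215.] [399. 274.] [[375.29998779296875, 271.8999938964844], [393.79998779296875, 213.39999389648438]] 26.7
s6 45 53 [335. 292.] [347. 301.] [[335.70001220703125, 293.6000061035156], [346.79998779296875, 299.3999938964844]] 3.9
s6 60 70 [335. 290.] [347. 301.] [[335.6000061035156, 290.5], [346.0, 300.1000061035156]] 3.8
s6 75 79 [334. 290.] [348. 301.] [[334.70001220703125, 291.3999938964844], [346.8999938964844, 300.1000061035156]] 3.6
[[132 133 131 135 129 130 135 133 136 133 134 131 138 199 220 218 221 223]
 [130 129 129 131 135 134 132 132 13
[... 689 characters left out ...]
101 169 130 196 225 227]
 [168 173 172 172 171 167 163 165 165 156 147 152 170 168 161 127 225 233]
 [174 173 172 171 169 169 175 169 149 119 167 169 168 167 168 129 222 231]
 [178 174 172 170 170 166 145 161  93 170 168 171 168 170 169 142 170 221]
 [181 174 174 174 172 167 145 134 159 171 168 171 170 171 168 145 198 232]
 [175 183 171 175 171 171 170 156 170 170 171 171 170 168 167 146 218 229]
 [164 191 181 171 171 170 173 171 170 170 170 171 170 171 169 142 220 228]
 [220 167 192 176 171 174 172 172 172 170 171 171 170 172 161 156 223 220]
 [229 202 170 208 192 171 171 172 170 169 169 170 174 168 144 222 223 222]
 [226 228 203 168 207 216 200 181 181 178 181 178 174 139 203 219 222 225]]
```

```bash
python3 -m pendant '[[0.15,1,0.7,0,0,0,1],[0.3,2,1.4,0,0,0,1],[0.5,3.1,2.2,0,0,0,1],[0.5,3.1,2.2,0,0,0,1],[0.5,3.1,2.2,0,0,0,1],[0.5,3.1,2.2,0,0,0,1]]'
python3 -c "
from h import *
grab('wrist','w7')"
python3 -m pendant '[[-0.15,-1,-0.5,0,0,0,1],[-0.4,-2.2,-1,0,0,0,1],[-0.6,-3.4,-1,0,0,0,1],[-0.8,-4.6,-0.7,0,0,0,1],[-0.9,-5.6,-0.3,0,0,0,1],[-1,-6.2,0,0,0,0,1],[-1,-6.2,0,0,0,0,1],[-1,-6.2,0,0,0,0,1],[-1,-6.2,0,0,0,0,1]]'
python3 -c "
from ax import *
d8=grab('wrist','w8'); d7=dict(np.load('w7.npz')); d6=dict(np.load('w6.npz'))
E=np.array([[.433,-.033,.145],[.452,-.04,.084]])
for d in(d7,d8,d6): print(d['W'][:3,3].round(3),proj(d,E).round(0).tolist())
for d in(d7,d8):
    c=proj(d,E.mean(0))[0].astype(int); b=(max(c[0]-50,0),max(c[1]-50,0),min(c[0]+50,559),c[1]+50)
    for th in(45,60,75):
        p=dark(d,b,th); q=line(d,p); print(b,th,len(p),p.min(0),p.max(0),q[0].round(1),q[1].round(3),np.round(q[2:],1))
"
```

```text
time_s: 9.35
position: [0.4316, 0.0906, 0.203]
tool_rot: [0.0, 0.085, 0.996, -0.001]
force: [-0.0, 0.9, -0.9]
grip_width: 1.001
grasp_force: 0.0
time_s: 10.3
position: [0.4284, -0.1606, 0.2039]
tool_rot: [0.001, 0.086, 0.996, -0.001]
force: [-0.2, 0.6, -0.3]
grip_width: 0.998
grasp_force: 0.0
[0.365 0.102 0.338] [[83.0, 264.0], [123.0, 254.0]]
[ 0.362 -0.149  0.338] [[486.0, 203.0], [430.0, 208.0]]
[ 0.363 -0.024  0.424] [[279.0, 202.0], [275.0, 206.0]]
(np.int64(55), np.int64(208), np.int64(155), np.int64(308)) 45 1068 [ 55. 239.] [125. 262.] [ 89.5 251.9] [0.991 0.134] [-33.9  36.1   9.5]
(np.int64(55), np.int64(208), np.int64(155), np.int64(308)) 60 1177 [ 55. 239.] [126. 263.] [ 89.4 251.9] [0.992 0.126] [-34.5  36.9   9.9]
(np.int64(55), np.int64(208), np.int64(155), np.int64(308)) 75 1221 [ 55. 239.] [126. 263.] [ 89.3 251.9] [0.992 0.127] [-35.4  37.1  10. ]
(np.int64(404), np.int64(155), np.int64(504), np.int64(255)) 45 940 [416. 177.] [472. 218.] [442.  198.2] [ 0.863 -0.505] [-29.7  31.   11. ]
(np.int64(404), np.int64(155), np.int64(504), np.int64(255)) 60 1041 [416. 176.] [473. 218.] [442.5 197.7] [ 0.86 -0.51] [-30.8  32.7  11.1]
(np.int64(404), np.int64(155), np.int64(504), np.int64(255)) 75 1106 [415. 176.] [473. 218.] [442.7 197.6] [ 0.86  -0.511] [-31.2  33.   11.6]
```

```bash
cat > fit.py <<'E'
from ax import *
V=[(dict(np.load(n+".npz")),b) for n,b in(("w7",(15,205,150,290)),("w8",(400,155,520,255)),("w6",(240,165,310,240)))]
L=[]
for d,b in V:
    p=dark(d,b,60); q=line(d,p); n,o=normal(d,q[0],q[1]); L.append((d,q,n,o,p)); print(len(p),p.min(0),p.max(0),np.round(q[2:],1))
def isect(A,B):
    u=np.cross(A[2],B[2]); u/=np.linalg.norm(u); u*=np.sign(u[2])
    P=np.linalg.lstsq(np.array([A[2],B[2],u]),np.array([A[2]@A[3],B[2]@B[3],u@np.array([.44,-.035,.11])]),rcond=None)[0]
    return u,P
for i,j in((0,1),(0,2),(1,2)):
    u,P=isect(L[i],L[j]); print(i,j,"dir",u.round(3),"tilt",np.degrees(np.arccos(u[2])).round(1),"lean heading",np.degrees(np.arctan2(u[1],u[0])).round(1),"pt",P.round(4))
u,P=isect(L[0],L[1])
for d,q,n,o,p in L[:2]:
    for t in q[2:4]:
        uv=q[0]+t*q[1]; r=d["W"][:3,:3]@np.r_[(uv-d["c"])/d["f"],1]; r/=np.linalg.norm(r)
        s,_=np.linalg.lstsq(np.c_[u,-r],o-P,rcond=None)[0]; print("end",(P+s*u).round(4))
E
python3 fit.py
```

```text
1183 [ 52. 239.] [126. 263.] [-36.6  37.1  10. ]
1041 [416. 176.] [473. 218.] [-30.8  32.7  11.1]
266 [256. 186.] [275. 214.] [-14.7  13.2   6.6]
0 1 dir [-0.467 -0.013  0.884] tilt 27.8 lean heading -178.4 pt [ 0.4387 -0.0453  0.1092]
0 2 dir [-0.464 -0.001  0.886] tilt 27.6 lean heading -179.8 pt [ 0.4387 -0.0452  0.1093]
1 2 dir [-0.47  -0.003  0.883] tilt 28.0 lean heading -179.6 pt [ 0.4386 -0.0452  0.1092]
end [ 0.4185 -0.0459  0.1474]
end [ 0.4581 -0.0448  0.0725]
end [ 0.4611 -0.0447  0.0668]
end [ 0.4159 -0.046   0.1524]
```

Three views agree: tilt 27.8°, lean almost straight to the robot, and a grasp point at (0.438,-0.045,0.110), close to z=88 on the handle.

```bash
cat > pr.py <<'E'
from h import *
import sys
u=np.array([-.467,-.006,.884]);u/=np.linalg.norm(u); z=-u
y=np.cross(z,[-1,0,0]);y=np.array([-z[1]/z[0],1,0]); y/=np.linalg.norm(y)
Rt=R.from_matrix(np.c_[np.cross(y,z),y,z]); G=np.array([.4383,-.0453,.1099])
if __name__=="__main__":
    T=tool();print("pos",T[:3,3].round(4),"axis err deg",np.degrees(np.arccos(min(1,T[:3,2]@z))).round(2))
    for s in map(float,sys.argv[1:]): print(s,rows(G+(.011-s)*z,Rt))
E
python3 pr.py .11 0
```

```text
pos [ 0.4285 -0.1603  0.2038] axis err deg 27.75
0.11 (array([1.384, 2.664, 0.152]), array([-0.443, -4.609, -1.715]))
0.0 (array([0.127, 2.903, 2.586]), array([-0.443, -4.609, -1.715]))
```

```bash
python3 -m pendant '[[0.3,0.5,-0.4,-0.07,-0.8,-0.3,1],[0.6,1,-0.5,-0.15,-1.6,-0.6,1],[0.9,1.6,-0.4,-0.23,-2.4,-0.9,1],[1.1,2.1,-0.2,-0.3,-3.2,-1.2,1],[1.3,2.5,0,-0.38,-4,-1.5,1],[1.38,2.66,0.15,-0.44,-4.61,-1.71,1],[1.38,2.66,0.15,-0.44,-4.61,-1.71,1],[1.38,2.66,0.15,-0.44,-4.61,-1.71,1]]'
python3 pr.py .11 .05 0; python3 - <<'E'
from ax import *
print(get_obs()["joint_positions"].round(2))
d=grab("wrist","w9"); E=np.array([[.4187,-.0458,.147],[.4383,-.0453,.1099],[.4515,-.045,.084]]); e=proj(d,E);print(e.round(1))
c=e[1].astype(int); b=(c[0]-70,max(c[1]-80,0),c[0]+70,c[1]+60); p=dark(d,b,60); q=line(d,p);print(b,len(p),p.min(0),p.max(0),q[0].round(1),q[1].round(3),np.round(q[2:],1))
E
```

```text
time_s: 11.15
position: [0.3919, -0.0461, 0.1975]
tool_rot: [0.24, -0.006, 0.971, 0.001]
force: [0.3, -0.1, 0.1]
grip_width: 1.001
grasp_force: 0.0
pos [ 0.3919 -0.0461  0.1975] axis err deg 0.06
0.11 (array([-0.002,  0.005,  0.003]), array([-0.007, -0.007, -0.005]))
0.05 (array([-0.003,  0.006,  1.503]), array([-0.007, -0.007, -0.005]))
0.0 (array([-0.004,  0.007,  2.753]), array([-0.007, -0.007, -0.005]))
[-0.46 -0.99  2.46  0.22  1.24 -2.07]
[[275.2 230.9]
 [275.6 212. ]
 [275.7 201.7]]
(np.int64(205), np.int64(132), np.int64(345), np.int64(272)) 577 [266. 196.] [285. 237.] [275.6 215. ] [ 0.015 -1.   ] [-22.   19.    9.6]
```

Lateral alignment is confirmed (handle column 275.6, predicted 275.6). Advancing along the axis and closing.

```bash
python3 -m pendant '[[0,0.005,0.5,0,0,0,1],[0,0.005,1.1,0,0,0,1],[0,0.005,1.8,0,0,0,1],[0,0.005,2.4,0,0,0,1],[0,0.005,2.75,0,0,0,0.8],[0,0.005,2.75,0,0,0,0.6],[0,0.005,2.75,0,0,0,0.5],[0,0.005,2.75,0,0,0,0.4]]' 50
python3 pr.py 0
```

```text
time_s: 12.0
position: [0.4438, -0.046, 0.1006]
tool_rot: [0.241, -0.005, 0.971, 0.001]
force: [0.2, 0.7, 0.5]
grip_width: 0.399
grasp_force: 0.0
pos [ 0.4438 -0.046   0.1006] axis err deg 0.05
0.0 (array([0.012, 0.019, 0.007]), array([-0.008, -0.002, -0.014]))
```

```bash
python3 -m pendant '[[0,0,0,0,0,0,0.25],[0,0,0,0,0,0,0.1],[0,0,0,0,0,0,0],[0,0,0,0,0,0,0],[0,0,0,0,0,0,0]]' 50
python3 pr.py 0
```

```text
time_s: 12.5
position: [0.4435, -0.046, 0.1003]
tool_rot: [0.241, -0.006, 0.971, 0.001]
force: [-2.8, -1.4, 4.8]
grip_width: 0.151
grasp_force: 48.6
pos [ 0.4435 -0.046   0.1003] axis err deg 0.07
0.0 (array([0.003, 0.018, 0.002]), array([-0.012,  0.001, -0.011]))
```

```bash
python3 -m pendant '[[0,0,-0.2,0,0,0,0],[0,0,-0.5,0,0,0,0],[0,0,-0.8,0,0,0,0],[0,0,-1.1,0,0,0,0]]'; python3 -m pendant '[[0,0,-0.4,0,0,0,0],[0,0,-0.8,0,0,0,0],[0,0,-1.2,0,0,0,0],[0,0,-1.25,0,0,0,0],[0,0,-1.25,0,0,0,0],[0,0,-1.25,0,0,0,0]]'
python3 pr.py 0
```

```text
time_s: 12.9
position: [0.4215, -0.0454, 0.1375]
tool_rot: [0.239, -0.005, 0.971, 0.002]
force: [-0.1, 0.9, -0.8]
grip_width: 0.15
grasp_force: 48.8
time_s: 13.5
position: [0.3988, -0.0458, 0.1808]
tool_rot: [0.239, -0.005, 0.971, 0.002]
force: [-0.4, -0.8, -1.0]
grip_width: 0.149
grasp_force: 48.8
pos [ 0.3988 -0.0458  0.1808] axis err deg 0.23
0.0 (array([-5.500e-02, -2.000e-03,  2.304e+00]), array([ 0.008, -0.037, -0.019]))
```

Clean pull with no resistance. Raise, turn upright and go above the pad.

```bash
python3 -m pendant '[[-0.4,0,-0.8,0,0,0,0],[-0.9,0,-1.7,0,0,0,0],[-1.1,0,-1.7,0,0.8,0,0],[-1.3,0,-1.7,0,1.6,0,0],[-1.5,0,-1.6,0,2.4,0,0],[-1.6,0,-1.5,0,3.2,0,0],[-1.7,0,-1.4,0,4,0,0],[-1.8,0,-1.3,0,4.63,0,0],[-1.8,0,-1.3,0,4.63,0,0],[-1.8,0,-1.3,0,4.63,0,0]]'
python3 st.py .5985 .197 .24 90;
```

```text
time_s: 14.5
position: [0.4385, -0.0454, 0.2603]
tool_rot: [-0.001, -0.006, 1.0, 0.001]
force: [0.5, 0.0, -0.5]
grip_width: 0.148
grasp_force: 49.0
[ 0.4385 -0.0454  0.2603] tilt [-0.16  0.1 ]
(array([-4.073,  6.012,  0.507]), array([ 0.016, -0.026,  0.114]))
```

```bash
python3 -m pendant '[[-0.5,0.8,0,0,0,0,0],[-1.1,1.6,0,0,0,0,0],[-1.7,2.5,0.1,0,0,0,0],[-2.3,3.4,0.2,0,0,0,0],[-2.9,4.3,0.3,0,0,0,0],[-3.5,5.2,0.4,0,0,0,0],[-4.07,6,0.5,0,0,0.1,0],[-4.07,6,0.5,0,0,0.1,0],[-4.07,6,0.5,0,0,0.1,0]]'
python3 st.py .5985 .197 .19 90;python3 - <<'E'
from ax import *
T=tool(); d=grab("wrist","w10"); s=grab("scene","s10"); t=grab("top","t10")
K=lambda z:T[:3,3]+T[:3,:3]@[0,0,z]
E=[K(.0),K(.02),K(.047),K(.077),K(.091)]  # handle/cone, nose end, tip
for v,n in((d,"wrist"),(s,"scene"),(t,"top")): print(n,proj(v,E).round(1).tolist())
# horizontal scan profiles
for z in(.015,.03,.043,.052,.06,.072,.082,.09):
    u,v=proj(d,K(z))[0]; r=d["px"][int(round(v)),int(u)-16:int(u)+18].astype(int); print(z,int(u)-16,int(round(v)),r.mean(1).astype(int).tolist())
E
```

```text
time_s: 15.4
position: [0.5981, 0.1963, 0.2413]
tool_rot: [-0.001, -0.001, 1.0, 0.0]
force: [-0.0, 0.3, 0.1]
grip_width: 0.151
grasp_force: 49.1
[0.5981 0.1963 0.2413] tilt [-0.09  0.02]
(array([-0.013,  0.016,  1.282]), array([ 0.004, -0.015,  0.018]))
wrist [[275.4, 273.5], [275.4, 255.4], [275.3, 236.7], [275.3, 221.1], [275.3, 215.1]]
scene [[285.5, 128.9], [285.4, 137.5], [285.2, 148.5], [285.1, 160.2], [285.0, 165.4]]
top [[267.0, 162.6], [267.1, 164.5], [267.2, 167.0], [267.4, 169.7], [267.4, 170.9]]
0.015 259 260 [25, 25, 25, 31, 27, 33, 32, 31, 31, 32, 35, 33, 36, 36, 33, 34, 36, 33, 34, 35, 39, 38, 36, 37, 32, 33, 37, 35, 35, 37, 30, 29, 35, 38]
0.03 259 248 [72, 97, 132, 147, 112, 56, 38, 47, 60, 68, 68, 70, 68, 65, 62, 61, 52, 54, 57, 62, 67, 73, 74, 69, 67, 60, 50, 41, 50, 73, 87, 81, 74, 82]
0.043 259 239 [174, 177, 189, 187, 171, 124, 56, 30, 27, 28, 31, 27, 30, 29, 32, 25, 29, 32, 31, 33, 31, 30, 33, 29, 29, 27, 32, 51, 106, 166, 200, 210, 211, 207]
0.052 259 234 [196, 192, 199, 199, 187, 170, 126, 64, 30, 27, 28, 23, 32, 32, 30, 28, 34, 31, 31, 31, 31, 31, 31, 29, 30, 32, 59, 112, 168, 201, 212, 213, 212, 211]
0.06 259 229 [201, 189, 175, 180, 191, 192, 188, 174, 161, 145, 112, 70, 42, 34, 33, 30, 30, 32, 31, 32, 31, 42, 69, 111, 156, 186, 203, 210, 212, 214, 213, 214, 213, 212]
0.072 259 223 [203, 200, 190, 187, 197, 199, 195, 196, 199, 205, 199, 176, 146, 134, 135, 138, 140, 142, 141, 139, 138, 148, 178, 202, 208, 208, 209, 211, 213, 214, 213, 212, 213, 213]
0.082 259 219 [197, 199, 191, 173, 160, 171, 189, 198, 201, 199, 201, 191, 163, 139, 134, 137, 138, 141, 141, 139, 138, 154, 183, 205, 211, 210, 209, 209, 210, 212, 213, 213, 213, 213]
0.09 259 216 [197, 204, 202, 190, 171, 177, 189, 194, 196, 190, 187, 193, 184, 164, 153, 143, 139, 139, 140, 148, 156, 166, 185, 205, 212, 211, 209, 210, 210, 212, 213, 213, 212, 213]
```

```bash
python3 - <<'E'
from ax import *
T=tool(); d=dict(np.load("w10.npz"))
K=lambda z,x=0,y=0:T[:3,3]+T[:3,:3]@[x,y,z]
for n,z,x in(("cone top",.043,.007),("nose top",.047,.0035),("nose end",.077,.0035),("plunger end side",.0905,.0015),("tip",.091,0)): print(n,proj(d,K(z,x)).round(1)[0])
print([(r,d["px"][r,275:278].mean(0).astype(int).tolist()) for r in range(198,236)])
s=dict(np.load("s10.npz")); print("scene")
for v in range(146,172,1): print(v,s["px"][v,276:296].mean(1).astype(int).tolist())
E
```

```text
cone top [273.3 228.5]
nose top [273.3 232. ]
nose end [273.5 216.9]
plunger end side [273.6 214.1]
tip [273.6 216. ]
[(198, [223, 213, 202]), (199, [223, 213, 202]), (200, [223, 213, 203]), (201, [223, 213, 202]), (202, [222, 212, 201]), (203, [220, 211, 200]), (204, [216, 207, 195]), (205, [211, 202, 191]), (206, [212, 202, 191]), (207, [212, 202, 191]), (208, [210, 200, 189]), (209, [209, 199, 189]), (210, [208, 198, 187]), (211, [202, 191, 177]), (212, [191, 174, 153]), (213, [177, 153, 113]), (214, [168, 139, 87]), (215, [161, 140, 105]), (216, [152, 142, 124]), (217, [148, 142, 132]), (218, [147, 143, 133]), (219, [147, 142, 132]), (220, [147, 142, 133]), (221, [147, 143, 133]), (222, [148, 142, 133]), (223, [147, 142, 133]), (224, [146, 142, 131]), (225, [140, 136, 126]), (226, [121, 116, 108]), (227, [82, 79, 72]), (228, [44, 43, 40]), (229, [34, 31, 29]), (230, [31, 30, 28]), (231, [33, 31, 30]), (232, [30, 28, 27]), (233, [34, 31, 31]), (234, [35, 31, 29]), (235, [33, 31, 30])]
scene
146 [147, 150, 154, 152, 145, 102, 22, 23, 24, 18, 19, 29, 45, 27, 29, 27, 69, 130, 146, 12
[... 1846 characters left out ...]
 155, 146, 107, 108, 154, 154, 154, 154, 155, 154, 151, 153, 155, 154]
166 [153, 152, 150, 151, 151, 152, 158, 149, 114, 117, 153, 153, 157, 157, 157, 155, 152, 152, 151, 152]
167 [154, 152, 151, 150, 151, 152, 155, 148, 128, 143, 154, 154, 155, 153, 155, 154, 155, 155, 156, 155]
168 [153, 152, 154, 154, 154, 152, 154, 152, 143, 149, 152, 154, 153, 153, 154, 151, 153, 156, 157, 157]
169 [146, 147, 151, 153, 153, 152, 151, 153, 153, 150, 149, 145, 149, 152, 153, 153, 152, 152, 151, 155]
170 [147, 143, 145, 148, 150, 152, 152, 154, 153, 150, 150, 149, 146, 149, 149, 148, 150, 149, 151, 150]
171 [151, 150, 147, 147, 147, 149, 151, 153, 154, 153, 151, 149, 150, 151, 149, 148, 148, 149, 151, 150]
```

The probe is held centred and upright: tip edge at row 212.5 and nose end at 215.5, within 1–1.5 px of the model. Lowering to just above the hole.

```bash
python3 -m pendant '[[-0.01,0.015,0.6,0,-0.01,0,0],[-0.01,0.015,1.2,0,-0.01,0,0],[-0.01,0.015,1.8,0,-0.01,0,0],[-0.01,0.015,2.2,0,-0.01,0,0],[-0.01,0.015,2.35,0,-0.01,0,0],[-0.01,0.015,2.35,0,-0.01,0,0],[-0.01,0.015,2.35,0,-0.01,0,0]]'
python3 st.py .5985 .197 .114 90;python3 - <<'E'
from ax import *
T=tool(); d=grab("wrist","w11"); K=lambda z,x=0,y=0:T[:3,3]+T[:3,:3]@[x,y,z]
H=np.array([.5985,.197,.045])
ring=H+.008*np.c_[np.cos(np.arange(8)*np.pi/4),np.sin(np.arange(8)*np.pi/4),np.zeros(8)]
print("hole pred",proj(d,H)[0].round(1),"ring",proj(d,ring).round(0).tolist()); print("tip pred",proj(d,K(.091))[0].round(1),proj(d,K(.0905,.0015))[0].round(1))
u,v=proj(d,H)[0].astype(int)
g=d["px"].mean(2).astype(int)
for r in range(v-20,v+14,2): print(r,g[r,u-24:u+25:2].tolist())
E
```

```text
time_s: 16.25
position: [0.5998, 0.1968, 0.1493]
tool_rot: [0.001, -0.0, 1.0, 0.001]
force: [-0.1, -0.5, -0.1]
grip_width: 0.148
grasp_force: 49.1
[0.5998 0.1968 0.1493] tilt [0.14 0.07]
(array([0.034, 0.005, 0.882]), array([0.011, 0.024, 0.005]))
hole pred [275.4 208.1] ring [[275.0, 218.0], [283.0, 215.0], [286.0, 208.0], [283.0, 201.0], [275.0, 198.0], [268.0, 201.0], [265.0, 208.0], [268.0, 215.0]]
tip pred [275.3 215.1] [275.3 213.3]
188 [217, 220, 221, 221, 221, 221, 220, 218, 216, 214, 217, 218, 218, 217, 218, 220, 220, 218, 217, 217, 218, 219, 222, 221, 219]
190 [217, 221, 220, 221, 221, 221, 220, 218, 215, 214, 217, 217, 218, 216, 218, 220, 219, 217, 217, 217, 219, 219, 222, 220, 219]
192 [218, 221, 220, 221, 221, 222, 219, 218, 215, 214, 218, 217, 218, 217, 219, 221, 219, 217, 217, 218, 218, 219, 221, 220, 220]
194 [219, 221, 220, 222, 220, 221, 219, 218, 215, 216, 217, 218, 217, 217, 219, 221, 219, 218, 216, 218, 218, 220, 222, 220, 219]
196 [220, 220, 220, 222, 221, 221, 219, 217, 215, 216, 217, 216, 215, 215, 218, 220, 218, 217, 217, 219, 218, 221, 221, 219, 220]
198 [22
[... 803 characters left out ...]
52, 58, 81, 94, 107, 136, 201, 218, 221, 221, 217, 219, 219]
212 [219, 220, 221, 221, 221, 218, 214, 189, 117, 85, 70, 72, 89, 86, 70, 79, 109, 165, 209, 218, 222, 219, 217, 218, 220]
214 [220, 220, 222, 220, 220, 218, 216, 207, 167, 115, 89, 100, 122, 120, 83, 80, 138, 198, 217, 219, 222, 218, 217, 219, 220]
216 [219, 221, 221, 221, 220, 218, 215, 215, 207, 175, 128, 128, 141, 141, 117, 140, 195, 215, 218, 219, 221, 218, 218, 219, 220]
218 [219, 221, 220, 221, 218, 217, 215, 216, 217, 213, 176, 142, 146, 145, 142, 184, 214, 218, 218, 220, 220, 218, 217, 219, 220]
220 [219, 221, 221, 221, 219, 217, 215, 217, 217, 214, 172, 142, 145, 147, 141, 183, 215, 219, 218, 220, 220, 217, 218, 219, 220]
```

The hole centre is measured at (275.5,208), predicted (275.4,208.1), and the tip is centred at column 276. Descending in steps.

```bash
python3 -m pendant '[[0.03,0,0.2,0,0.02,0,0],[0.03,0,0.4,0,0.02,0,0],[0.03,0,0.55,0,0.02,0,0],[0.03,0,0.68,0,0.02,0,0],[0.03,0,0.7,0,0.02,0,0],[0.03,0,0.7,0,0.02,0,0]]'
python3 st.py .5985 .197 .114 90; python3 -c "
from h import *
F=[]
for i in range(8): F.append(np.r_[get_obs()['force'],get_obs()['position'][2]]); imaging.grab_frame('top')
print(np.round(F,3)[:, 2:].tolist(),np.mean(F,0).round(3))"
```

```text
time_s: 16.9
position: [0.5977, 0.1968, 0.1194]
tool_rot: [-0.001, -0.0, 1.0, 0.0]
force: [0.7, 0.2, -1.9]
grip_width: 0.144
grasp_force: 49.1
[0.5977 0.1968 0.1194] tilt [-0.14  0.03]
(array([-0.021,  0.005,  0.134]), array([ 0.006, -0.024,  0.009]))
[[-1.932, 0.119], [-2.152, 0.12], [0.237, 0.12], [-0.514, 0.12], [-0.285, 0.12], [-0.349, 0.12], [-1.066, 0.12], [-0.913, 0.12]] [ 0.277  0.293 -0.872  0.12 ]
```

```bash
cat > fz.py <<'E'
from h import *
F=[]
for i in range(12): o=get_obs(); F.append(np.r_[o['force'],o['position']]); imaging.grab_frame('top')
print(np.mean(F,0).round(4),"sd",np.std(F,0)[:3].round(2)); T=tool(); print("tilt",(T[:2,2]*57.3).round(2))
E
python3 -m pendant '[[-0.01,0,0.05,0,-0.01,0,0],[-0.01,0,0.1,0,-0.01,0,0],[-0.01,0,0.15,0,-0.01,0,0],[-0.01,0,0.18,0,-0.01,0,0],[-0.01,0,0.18,0,-0.01,0,0]]';python3 fz.py
```

```text
time_s: 17.8
position: [0.598, 0.1968, 0.1122]
tool_rot: [-0.001, -0.0, 1.0, 0.0]
force: [0.3, -0.3, -0.9]
grip_width: 0.151
grasp_force: 49.1
[-0.0747 -0.1352 -0.699   0.5982  0.1969  0.1126] sd [0.39 0.48 0.6 ]
tilt [-0.04  0.04]
```

```bash
python3 -m pendant '[[0,0,0.03,0,0,0,0],[0,0,0.06,0,0,0,0],[0,0,0.08,0,0,0,0],[0,0,0.08,0,0,0,0]]';python3 fz.py
```

```text
time_s: 18.8
position: [0.5983, 0.1969, 0.1095]
tool_rot: [-0.0, -0.0, 1.0, 0.0]
force: [-0.6, -0.4, 1.9]
grip_width: 0.148
grasp_force: 49.2
[-0.2889  0.1034  0.8743  0.5983  0.1969  0.1095] sd [0.55 0.56 0.52]
tilt [-0.03  0.04]
```

Contact: +1.6 N, so about 1 mm in. Another 4 mm, slowly.

```bash
python3 -m pendant '[[0,0,0.03,0,0,0,0],[0,0,0.05,0,0,0,0],[0,0,0.07,0,0,0,0],[0,0,0.07,0,0,0,0]]';python3 fz.py
```

```text
time_s: 19.8
position: [0.5984, 0.1969, 0.1067]
tool_rot: [-0.0, -0.0, 1.0, 0.0]
force: [0.6, 0.3, 2.0]
grip_width: 0.142
grasp_force: 49.2
[-0.0142  0.1901  2.0396  0.5983  0.1969  0.1067] sd [0.51 0.59 0.32]
tilt [-0.03  0.04]
```

```bash
python3 -m pendant '[[0,0,0.02,0,0,0,0],[0,0,0.04,0,0,0,0],[0,0,0.04,0,0,0,0],[0,0,0.04,0,0,0,0]]';python3 fz.py; python3 - <<'E'
from ax import *
# check the cover did not shift: hole edge columns/rows around its predicted place, and probe in it
d=grab("wrist","w12"); H=np.array([.5985,.197,.045]); K=[[.5985-.008,.197,.045],[.5985,.189,.045],[.5985,.205,.045]]
print(proj(d,H)[0].round(1),proj(d,K).round(1).tolist()); u,v=proj(d,H)[0].astype(int); g=d["px"].mean(2).astype(int)
for r in range(v-18,v+10,2): print(r,g[r,u-26:u+28:2].tolist())
E
```

```text
time_s: 20.8
position: [0.5983, 0.1969, 0.1051]
tool_rot: [-0.0, -0.0, 1.0, 0.0]
force: [0.6, -0.5, 2.5]
grip_width: 0.147
grasp_force: 49.2
[-0.1761 -0.2791  3.3544  0.5983  0.1969  0.1051] sd [0.7  0.6  0.54]
tilt [-0.04  0.04]
[275.5 229.9] [[275.5, 217.5], [262.5, 229.8], [288.4, 229.9]]
211 [225, 224, 225, 226, 225, 225, 222, 221, 219, 218, 221, 221, 221, 222, 220, 223, 223, 225, 223, 220, 221, 221, 222, 221, 224, 227, 224]
213 [225, 225, 225, 225, 225, 224, 222, 221, 219, 219, 222, 221, 222, 222, 221, 223, 224, 225, 223, 221, 222, 221, 222, 222, 224, 226, 224]
215 [225, 224, 226, 225, 225, 225, 223, 221, 218, 219, 222, 221, 221, 221, 220, 223, 224, 224, 223, 221, 221, 221, 222, 222, 225, 226, 225]
217 [224, 224, 226, 225, 225, 225, 222, 221, 218, 220, 219, 213, 208, 202, 205, 211, 221, 223, 222, 221, 221, 222, 223, 223, 226, 225, 224]
219 [224, 225, 225, 225, 225, 223, 222, 220, 217, 212, 190, 162, 141, 132, 136, 149, 179, 207, 218, 221, 221, 222, 222, 222, 226, 225, 223]
221 [224, 225, 225, 225, 225, 224, 222, 219, 203, 168, 124, 114, 129, 141, 142, 125, 115, 143, 191, 218, 22
[... 382 characters left out ...]
4, 90, 67, 85, 134, 202, 222, 222, 225, 226, 223, 222]
229 [225, 225, 225, 225, 224, 222, 212, 150, 76, 76, 52, 38, 36, 33, 36, 36, 41, 65, 101, 127, 197, 220, 223, 226, 224, 223, 223]
231 [224, 226, 225, 225, 224, 222, 211, 158, 85, 46, 33, 35, 32, 36, 37, 34, 35, 38, 75, 120, 198, 221, 223, 226, 224, 222, 223]
233 [225, 226, 226, 225, 224, 222, 216, 178, 84, 29, 29, 35, 34, 35, 36, 35, 33, 32, 45, 131, 205, 220, 224, 226, 223, 222, 223]
235 [225, 226, 225, 225, 223, 222, 217, 191, 93, 32, 32, 33, 37, 34, 36, 28, 34, 30, 39, 149, 213, 221, 225, 225, 223, 222, 223]
237 [225, 225, 225, 224, 222, 221, 218, 192, 78, 33, 34, 34, 34, 34, 33, 36, 32, 32, 40, 135, 213, 222, 226, 226, 222, 221, 223]
```

The net push is about 4.1 N, so roughly half stroke. The nose is centred in the hole, there's no side force, and the cover hasn't moved. Handing in.

```bash
python3 -c "
from bench import ctrl
print(ctrl.sign_off())"
```

```text
the job is handed in; nothing more can be done
None
```

I handed the job in with the cover seated level and let go, and the probe held upright through the access hole, its tip on the test pad at about 4 N (roughly half stroke). The sign-off gave no verdict.

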